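Tip the last soap bar over the batten of the curing board

ROBOT

A 6-joint arm with a two-finger parallel gripper is mounted at the origin on a cart in front of the work surface, level with it; the furniture and walls round the work are solid. World frame = base frame: x ahead of the robot, y to its left, z up, the work surface at z = 0. Lengths are in m, angles in rad, forces in N, time in s.
With the tool pointing down it reaches from about 0.3 to 0.875 m from the base axis. Payload 6.4 kg.
Tool frame: the origin (TCP) lies at the very end of the fingers, on their centre line; the grasp point (between the pads) lies pinch_z behind it (pinch_z is the distance from the TCP to the grasp point, in m); z points along the fingers, y is the line along which they close (so a half turn about z gives the same grasp; the last joint's range is limited). The gripper opens to 85 mm and grips with 20 to 120 N. Pads are 22 mm wide; open, the fingers measure 114 mm over their backs; the gripper's body (76 mm by 85 mm) begins 54 mm behind the grasp point. The pads swing forward as they close: fully open they stand 13 mm farther back than shut.
Start: joints at [-1.553, 0.181, 1.607, -0, 1.354, -0.206], TCP at [0.128, -0.561, 0.207] pointing down, gripper open.
Joint ranges: [-2.99, 2.99], [-0.89, 2.07], [0.3, 2.58], [-1.14, 4.28], [0, 2.63], [-3.12, 3.12]. Speed limits (rad/s): [2.57, 2.57, 3.01, 3.14, 3.14, 3.14].

INTERFACE

Orientations are given as a 3x3 rotation matrix whose columns are the frame's x, y, z axes.
In Python, from rig import * gives the robot as it stands.
- The arm moves only by the shell command python3 -m handwheel 'ROWS' [FORCE]. ROWS is JSON, a list of rows, each a list of 5 numbers: the shift along the tool's x, y, z in cm, then the turn about the tool's z in degrees, then the opening, from -1 (shut) to 1 (fully open). In form: [[dx, dy, dz, turn, grip], ...]. A call has 1 to 20 rows; each row shifts and turns the commanded pose from where the row before left it, along the tool's axes as they then stand; what a row does not reach is not made up. A row lasts 1/10 s, in which the tool goes at most 50 mm and 8.59 degrees, less where a joint would pass 70% of its speed; a pose out of reach is approached as far as the arm can. A call with a gripper value outside its range is refused whole. The fingers move at their own pace and stop on an object; FORCE is the grip in N (left out, the last holds). Time passes only in rows, so rows that do not move let the fingers close. It gives the time, the measured TCP pose, the force, the opening and the grip force at its end, in the units of the state.
- get_obs(): the state, without advancing time (a new reading comes with each control period).
- camera(name): name is "side" or "top"; returns (picture, depth): 384x512x3 uint8, red, green, blue; 384x512 float32, m along the optical axis (not along the pixel's ray), 0 where there is no reading.
- get_calibration(name): a dict with "K" (3x3 intrinsics, pixels), "distortion" ([k1, k2, p1, p2, k3] as OpenCV has them; the pictures are not rectified), "origin" and "orientation" of the camera in the world. Camera axes: x right, y down, z forward; pixel columns grow to the right and rows downward; lengths in m; the calibration is good to about 2 mm. A picture is of the moment at which its call begins. get_calibration takes no time and is no camera call.
- hand_in(): hands the job in; it is judged then, once.
The state is a dict: "t": time; "joint_pos": joint angles; "qd": joint speeds; "effort": joint torques, N m; "tcp_pos": TCP position; "ee_rot": TCP orientation; "wrist_force": force on the tool from outside, world axes, zero at the start; "wrist_torque": the same for the moment, N m; "finger_gap": opening from 0.0 (shut) to 1.0 (fully open); "finger_force": force on a finger pad.
Only numpy, scipy, OpenCV 4.12 (cv2) and the standard library are available. Lean on these libraries where they do the work, as an engineer would, in place of code of your own. Each camera call takes 0.05 s, during which the arm holds its last target. There are 200 camera calls.

TASK

Turn over the soap bar that still lies plain side up on the front half of the wooden curing board, so that it ends stamped side up, flat on the back half on the bare slip of parchment beside the two bars already turned, touching neither of them. Fresh soap dents, so do not take it between the fingers or lift it: with the fingertips slide it opposite the bare parchment and flat up against the low batten across the middle of the board, then push and stroke its near edge upward until it stands up against the batten and falls over to the other side. Leave the two turned bars and the two loose flower soaps beside the board as they are, and finish clear of everything.

Things in the scene. Friction and masses are not known exactly. Their poses are not given: they have to be found in the camera images.
- curing_board: fixed wooden slatted soap-curing board, 280 mm deep (its x, away from the robot) and 390 mm wide (its y). Origin: centre of its underside, on the table; floor of flat slats 14 mm above it. A dark batten across the board (along y, x = -4 to +4 mm) parts the front half (x < 0, open at the front) from the back half. Side rails and back stop (inner face x = +130) are 12 mm high
- batten (a point): middle of the batten's upper edge on the robot's side, against which the bar is pushed: 4 mm before the board's centre line (x = -4 mm). The batten is square-edged, 6 mm high above the floor and 8 mm wide; axes as the board's
- parchment: bare slip of white baking parchment, 96 x 104 mm, paper-thin, lying on the floor of the back half: the free place. Origin: its middle, on the floor; axes as the board's. The back half has three places side by side, centres 122 mm apart, the middle one at y = 0 and x about +58 mm on the board; any one of them may be the free one
- soap_bar: the bar to turn: firm matt soap, friction about 0.6, 56 mm (its x) by 84 mm (its y), 22 mm thick (its z), about 0.11 kg; one broad face plain buff-cream, the other stamped, a terracotta panel with a flower. Origin: middle of the stamped face, which is underneath at the start; z points out of the plain face (up at the start, down once turned), x roughly away from the robot at the start
- soap_bar_center (a point): centre of the same bar, 11 mm from each broad face; axes as the bar's
- turned_a: a bar of the same size already turned, stamped side up, loose on one of the other two places of the back half; origin at the middle of its underside, z up, x across its 56 mm
- turned_b: the same, on the third place of the back half
- spare_soap: orange rose-shaped soap, 46 x 47 x 21 mm, loose on the table to the right of the board; origin at the middle of its underside; a bystander
- other_soap: orange peony-shaped soap, 54 x 54 x 18 mm, loose on the table near the rose; origin at the middle of its underside; a bystander
Mind the look-alikes: they are no part of the job. Leave any black or green look-alike of the turned_b alone.

How it is judged:
On the way, in this order (a step that is already met when the one before it is completed fails the run):
1. the bar lies flat against the near side of the batten, opposite the bare parchment (x of soap_bar_center in the frame of curing_board between -0.042 and -0.024 m and y of soap_bar_center in the frame of parchment between -0.033 and 0.033 m and angle between soap_bar's own z axis and vertical below 0.2 rad), for 0.1 s.
2. the bar is tipped up at the batten, opposite the bare parchment (angle between soap_bar's own z axis and vertical between 0.8 and 2.2 rad and x of soap_bar_center in the frame of curing_board between -0.045 and 0.04 m and y of soap_bar_center in the frame of parchment between -0.033 and 0.033 m), for 0.1 s.
At the end, for the whole second after the job is handed in: the bar lies at rest flat (within 4 degrees) on the floor of the back half, stamped face up, wholly beyond the batten, its centre within 33 mm sideways of the middle of the bare parchment, touching neither turned bar (angle between soap_bar's own z axis and vertical above 3.07 rad and x of soap_bar_center in the frame of curing_board between 0.03 and 0.106 m and y of soap_bar_center in the frame of parchment between -0.033 and 0.033 m and height (world z) of soap_bar_center below 0.032 m and linear speed of soap_bar below 0.01 m/s and angular speed of soap_bar below 0.1 rad/s and contact force between soap_bar and turned_a below 0.02 N and contact force between soap_bar and turned_b below 0.02 N).
It fails at once if the soap bar is taken between the fingers (the point between the finger pads enters the bar's outline, lower than 30 mm over the stamped face) (x of the grasp point in the frame of soap_bar between -0.026 and 0.026 m and y of the grasp point in the frame of soap_bar between -0.04 and 0.04 m and z of the grasp point in the frame of soap_bar between 0 and 0.03 m).
It fails at once if the soap bar is lifted or carried (its centre more than 65 mm above the table, or more than 45 mm while it is level) (height (world z) of soap_bar_center above 0.065 m or (height (world z) of soap_bar_center above 0.045 m and (angle between soap_bar's own z axis and vertical below 0.3 rad or angle between soap_bar's own z axis and vertical above 2.84 rad))).
It fails at once if a turned bar is moved by more than 8 mm (distance of any of turned_a, turned_b from where it was at the start of the episode above 0.008 m).
It fails at once if a loose flower soap is moved by more than 8 mm (distance of any of spare_soap, other_soap from where it was at the start of the episode above 0.008 m).
It also fails if it takes over 61 s, if anything falls off the work surface, if the arm or the gripper's body presses on something with over 40 N, if the wrist force passes 120 N, or if a joint passes its speed limit or range.

## Working session

There is one attempt and no reset: what is moved stays moved. The work goes in short steps, Python scripts to look and compute and a shell command to move; the robot and the scene stay as the last step left them, time stands still between calls to the robot, and variables do not carry over. Pictures are saved under pics/ and viewed, at most 10 in all, crops included, and the job is handed in when it is done.

```bash
ls; mkdir -p pics; cat > h.py <<'E'
from rig import *
import numpy as np, cv2
def shot(n,f=None):
    p,d=camera(n)
    if f: cv2.imwrite(f,p[:,:,::-1])
    return p,d
def pts(n,uv,z):
    """cast pixels onto plane z"""
    c=get_calibration(n);K=np.array(c["K"]);D=np.array(c["distortion"]);R=np.array(c["orientation"]);o=np.array(c["origin"])
    q=cv2.undistortPoints(np.array(uv,float).reshape(-1,1,2),K,D).reshape(-1,2)
    r=np.c_[q,np.ones(len(q))]@R.T
    return o+r*((z-o[2])/r[:,2:3])
def dpts(n,uv,dep):
    c=get_calibration(n);K=np.array(c["K"]);D=np.array(c["distortion"]);R=np.array(c["orientation"]);o=np.array(c["origin"])
    q=cv2.undistortPoints(np.array(uv,float).reshape(-1,1,2),K,D).reshape(-1,2)
    return o+(np.c_[q,np.ones(len(q))]*np.array(dep).reshape(-1,1))@R.T
E
python3 - <<'E'
from h import *
for n in("top","side"):
    shot(n,f"pics/{n}0.png"); c=get_calibration(n); print(n,c)
o=get_obs(); print(o)
E
```

```text
pics
top {'K': array([[412.13283841,   0.        , 253.80168551],
       [  0.        , 412.13283841, 188.11789557],
       [  0.        ,   0.        ,   1.        ]]), 'distortion': array([-0.04476734,  0.        ,  0.        ,  0.        ,  0.        ]), 'origin': array([ 0.37330814, -0.02892673,  1.06915638]), 'orientation': array([[ 9.42770446e-05, -9.86159475e-01,  1.65799523e-01],
       [-9.99988163e-01,  7.13574081e-04,  4.81288338e-03],
       [-4.86458079e-03, -1.65798015e-01, -9.86147734e-01]])}
side {'K': array([[360.05205284,   0.        , 252.47531972],
       [  0.        , 360.05205284, 188.79550701],
       [  0.        ,   0.        ,   1.        ]]), 'distortion': array([-0.04538527,  0.        ,  0.        ,  0.        ,  0.        ]), 'origin': array([0.27310278, 0.79427723, 0.47131138]), 'orientation': array([[-0.95047076, -0.14255426,  0.27619489],
       [-0.31066852,  0.40854462, -0.85824027],
       [ 0.00950787, -0.90153734, -0.43259684]])}
{'t': 0.1, 'joint_pos': array([-1.55328396e+00,  1.81490661e-01,  1.60791335e+00, -2.15370473e-05,
        1.35380064e+00, -2.06310790e-01]), 'qd': array([-0.00022643, -0.00226782, -0.00207983,  0.00148302, -0.00106173,
        0.00018579]), 'effort': array([ 3.48170724e-04, -4.45878053e+01, -3.52238202e+01, -2.55958412e-04,
        4.20296652e-03, -3.20781311e-06]), 'tcp_pos': array([ 0.12762057, -0.56010314,  0.20575825]), 'ee_rot': array([[ 9.75054969e-01,  2.21963522e-01, -4.92572249e-05],
       [ 2.21963312e-01, -9.75053687e-01,  1.61138395e-03],
       [ 3.09640018e-04, -1.58212122e-03, -9.99998701e-01]]), 'wrist_force': array([-0.40091996, -0.39540619, -0.09478388]), 'wrist_torque': array([0.00258139, 0.01941177, 0.05700361]), 'finger_force': 0.0, 'finger_gap': 1.0003190020897268}
```

View pics/top0.png

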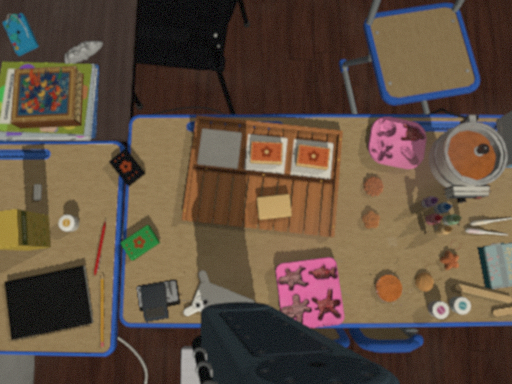

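View pics/side0.png

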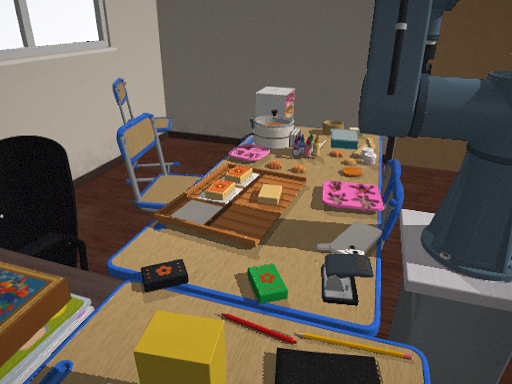

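The top view shows the bare (shadowed) parchment at (219,148), the turned bars at (266,152) and (313,156), the plain bar at (274,205), the batten running from about (190,168) to (338,180), and the board slightly yawed. The flower soaps at (372,185) and (372,218) are on the right.

```bash
cat > m.py <<'E'
from h import *
def rect(mask,lo,z,n="top"):
    c,_=cv2.findContours(mask.astype(np.uint8),cv2.RETR_EXTERNAL,cv2.CHAIN_APPROX_NONE)
    c=max(c,key=cv2.contourArea).reshape(-1,2)+np.array(lo)
    P=pts(n,c,z)[:,:2]
    r=cv2.minAreaRect((P*1000).astype(np.float32)); return c,r
E
python3 - <<'E'
from m import *
p,d=shot("top"); hsv=cv2.cvtColor(p,cv2.COLOR_RGB2HSV)
def dump(name,u0,u1,v0,v1,f,z):
    h=hsv[v0:v1,u0:u1].astype(int); m=f(h); c,r=rect(m,(u0,v0),z); print(name,m.sum(),c.min(0),c.max(0),r)
    return c
for q in [(219,148),(205,140),(274,205),(250,205),(220,205),(266,140),(250,172),(290,176),(220,170)]: print(q,hsv[q[1],q[0]],d[q[1],q[0]])
dump("parch",190,246,122,176,lambda h:(h[...,1]<90)&(h[...,2]>60),.014)
c=dump("bar",245,305,182,230,lambda h:(h[...,1]<125)&(h[...,2]>150),.036)
m=np.zeros(d.shape,np.uint8);cv2.fillPoly(m,[c.reshape(-1,1,2)],1);m=cv2.erode(m,np.ones((5,5)));v,u=np.nonzero(m)
print("barz",np.median(dpts("top",np.c_[u,v],d[v,u])[:,2]))
v,u=np.mgrid[140:158,208:230];print("parz",np.median(dpts("top",np.c_[u.ravel(),v.ravel()],d[140:158,208:230].ravel())[:,2]))
v,u=np.mgrid[200:215,200:235];print("floorz",np.median(dpts("top",np.c_[u.ravel(),v.ravel()],d[200:215,200:235].ravel())[:,2]))
big=cv2.resize(p[105:245,175:350],None,fx=4.5,fy=4.2,interpolation=cv2.INTER_CUBIC);cv2.imwrite("pics/c1.png",np.clip(big[:,:,::-1]*1.3,0,255))
s,ds=shot("side");cv2.imwrite("pics/s1.png",cv2.resize(s[155:255,150:315],None,fx=4.8,fy=4.8,interpolation=cv2.INTER_CUBIC)[:,:,::-1])
E
```

```text
(219, 148) [ 21  29 125] 1.0887299
(205, 140) [ 23  27 124] 1.0911468
(274, 205) [ 18 117 192] 1.0415839
(250, 205) [ 12 155 133] 1.0616609
(220, 205) [ 13 155  94] 1.0619539
(266, 140) [ 28  25 123] 1.0924002
(250, 172) [ 12 136  73] 1.0726972
(290, 176) [ 14 163  72] 1.0709772
(220, 170) [ 12 154  48] 1.0714399
parch 1564 [197 128] [241 168] ((658.299560546875, 67.48782348632812), (108.91358184814453, 101.51567840576172), 83.43376159667969)
bar 699 [257 195] [290 218] ((499.88446044921875, -74.44664001464844), (55.50419998168945, 81.40394592285156), 6.306772232055664)
barz 0.03644983757984943
parz 0.014823076080741515
floorz 0.013972476278394375[ WARN:0@0.786] global loadsave.cpp:1063 imwrite_ Unsupported depth image for selected encoder is fallbacked to CV_8U.
```

View pics/c1.png

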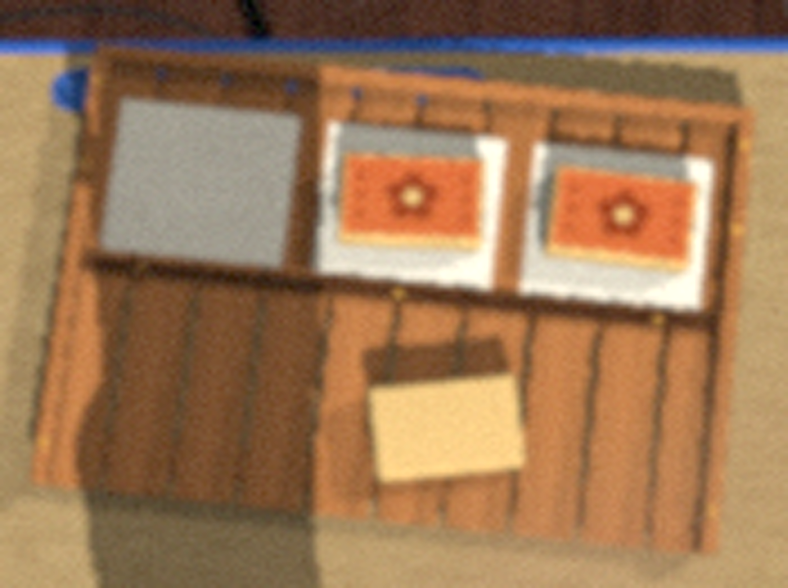

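View pics/s1.png

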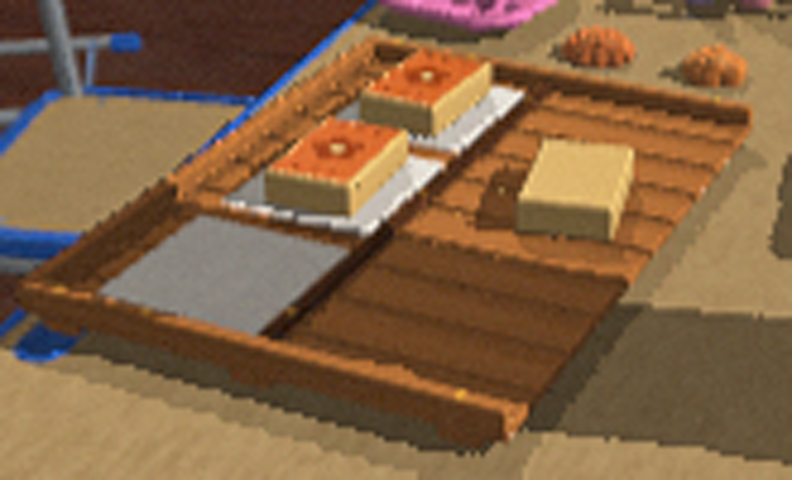

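The crops confirm it: the free place is the left (+y) one. The batten's near edge runs from crop (90,267) to (715,325). The bar is yawed a few degrees against the board, and its near side is clear.

```bash
python3 - <<'E'
from m import *
C=lambda q:[(175+(x+.5)/4.5-.5,105+(y+.5)/4.2-.5) for x,y in q]
print("batten",pts("top",C([(90,268),(400,297),(715,326)]),.020)[:,:2])
print("outer FL FR BL BR",pts("top",C([(38,485),(715,550),(97,52),(750,108)]),.026)[:,:2])
print("parch corners",pts("top",C([(122,97),(300,114),(285,268),(103,250)]),.0145)[:,:2])
# side view
S=lambda q:[(150+(x+.5)/4.8-.5,155+(y+.5)/4.8-.5) for x,y in q]
print("side batten near edge",pts("side",S([(283,338),(395,238)]),.020)[:,:2])
print("side parch",pts("side",S([(200,213),(350,250),(262,333),(103,290)]),.0145)[:,:2])
print("side bar top",pts("side",S([(545,138),(635,145),(610,212),(518,205)]),.036)[:,:2])
print("top bar",pts("top",C([(368,388),(514,374),(524,467),(380,482)]),.036)[:,:2])
print("TCP now",get_obs()["tcp_pos"])
E
```

```text
batten [[ 0.60186133  0.13050426]
 [ 0.58332251 -0.04896905]
 [ 0.5649916  -0.23019   ]]
outer FL FR BL BR [[ 0.46646854  0.15583544]
 [ 0.42722793 -0.22478507]
 [ 0.74000434  0.12899204]
 [ 0.70284715 -0.25420703]]
parch corners [[0.71407334 0.11512459]
 [0.7025941  0.0095342 ]
 [0.60290456 0.01772312]
 [0.61455074 0.12402051]]
side batten near edge [[0.59822093 0.12392855]
 [0.58352428 0.00682296]]
side parch [[0.70427491 0.00556066]
 [0.60573897 0.01853798]
 [0.61423916 0.11480904]
 [0.71227155 0.10258389]]
side bar top [[ 0.53321447 -0.11402706]
 [ 0.47957434 -0.12223239]
 [ 0.47155569 -0.03245989]
 [ 0.52203858 -0.02392025]]
top bar [[ 0.52419348 -0.03043969]
 [ 0.53267711 -0.11273071]
 [ 0.47635027 -0.11754749]
 [ 0.46741242 -0.03708221]]
TCP now [ 0.12764071 -0.56031368  0.2060506 ]
```

```bash
cat > b.py <<'E'
from h import *
a=-.102; C=np.array([.586,-.0485]); EX=np.array([np.cos(a),np.sin(a)]); EY=np.array([-np.sin(a),np.cos(a)])
B=lambda p:np.array([(np.array(p)[...,:2]-C)@EX,(np.array(p)[...,:2]-C)@EY]).T*1000
def st():
    o=get_obs(); R=o["ee_rot"]
    print("t%.1f"%o["t"],"board mm",B(o["tcp_pos"]).round(1),"z %.1f"%(o["tcp_pos"][2]*1000),"yaw err deg %.2f"%np.degrees(np.arctan2(R[1,0],R[0,0])-a),"F",o["wrist_force"].round(1),"gap %.2f"%o["finger_gap"])
if __name__=="__main__": st()
E
python3 -m handwheel '[[0,0,0,6.2,0],[0,0,0,6.2,0],[0,0,0,6.25,0],[1.8,-3.7,0,0,0],[1.8,-3.7,0,0,0],[1.8,-3.7,0,0,0],[1.8,-3.7,0,0,0],[1.8,-3.7,0,0,0],[1.8,-3.7,0,0,0],[1.8,-3.7,0,0,0],[1.8,-3.7,0,0,0],[1.8,-3.7,0,0,0],[1.8,-3.7,0,0,0],[1.8,-3.7,0,0,0],[1.8,-3.7,0,0,0],[1.8,-3.7,0,0,0],[1.8,-3.7,0,0,0],[0,0,0,0,0]]' 20; python3 b.py; python3 -c "
import rig;print([n for n in dir(rig) if n[0]!='_']);print(getattr(rig,'pinch_z',None))"
```

```text
t: 2.0
tcp_pos: [0.4323, -0.067, 0.2066]
ee_rot: [[0.995, -0.096, 0.001], [-0.096, -0.995, 0.001], [0.001, -0.001, -1.0]]
wrist_force: [-0.0, -0.4, 0.2]
finger_gap: 0.497
finger_force: 0.0
t2.0 board mm [-151.  -34.] z 206.6 yaw err deg 0.35 F [-0.  -0.4  0.2] gap 0.50
['MotionError', 'camera', 'get_calibration', 'get_obs', 'hand_in', 'pinch_z']
0.0187
```

```bash
python3 -m handwheel '[[0,0,4,0.3,0],[0,0,4,0,0],[0,0,4,0,0],[0,0,3.2,0,0],[0,0,3,0,0],[0,0,0,0,0],[0.5,0,0,0,0],[0.5,0,0,0,0],[0.5,0,0,0,0],[0.5,0,0,0,0],[0.5,0,0,0,0],[0.5,0,0,0,0],[0.5,0,0,0,0],[0.5,0,0,0,0],[0.5,0,0,0,0],[0.5,0,0,0,0],[0.5,0,0,0,0],[0.5,0,0,0,0],[0.5,0,0,0,0],[0.5,0,0,0,0]]' ; python3 b.py
```

```text
t: 4.0
tcp_pos: [0.5009, -0.0784, 0.0245]
ee_rot: [[0.994, -0.107, -0.0], [-0.107, -0.994, 0.0], [-0.0, -0.0, -1.0]]
wrist_force: [0.1, 0.6, 0.6]
finger_gap: 0.5
finger_force: 0.0
t4.0 board mm [-81.6 -38.4] z 24.5 yaw err deg -0.29 F [0.1 0.6 0.6] gap 0.50
```

```bash
python3 -m handwheel '[[-2,0,0,-0.3,0],[-2,0,0,0,0],[-1,0,-3,0,0],[0,4,-3,0,0],[0,4.5,-1,0,0],[0,4.5,0,0,0],[0,0,0,0,0]]' ; cat >> b.py <<'E'
def bar(f=None):
    p,d=shot("top",f); h=cv2.cvtColor(p,cv2.COLOR_RGB2HSV)[170:232,180:340].astype(int)
    m=((h[...,0]>14)&(h[...,0]<26)&(h[...,1]<135)&(h[...,2]>85)).astype(np.uint8)
    m=cv2.morphologyEx(m,cv2.MORPH_OPEN,np.ones((3,3)))
    c,_=cv2.findContours(m,cv2.RETR_EXTERNAL,cv2.CHAIN_APPROX_NONE); c=max(c,key=cv2.contourArea).reshape(-1,2)+[180,170]
    P=B(pts("top",c,.036)); print("bar (board mm)",cv2.minAreaRect(P.astype(np.float32)))
E
python3 -c "
from b import *
st();bar('pics/t2.png')"
```

```text
t: 4.7
tcp_pos: [0.4383, -0.2081, 0.0961]
ee_rot: [[0.994, -0.106, 0.003], [-0.106, -0.994, -0.004], [0.003, 0.004, -1.0]]
wrist_force: [-0.4, 1.3, -0.6]
finger_gap: 0.492
finger_force: 0.0
t4.7 board mm [-130.7 -173.8] z 96.1 yaw err deg -0.25 F [-0.4  1.3 -0.6] gap 0.49
bar (board mm) ((-81.67308044433594, -35.848751068115234), (60.460174560546875, 88.31555938720703), 11.012147903442383)
```

View pics/t2.png

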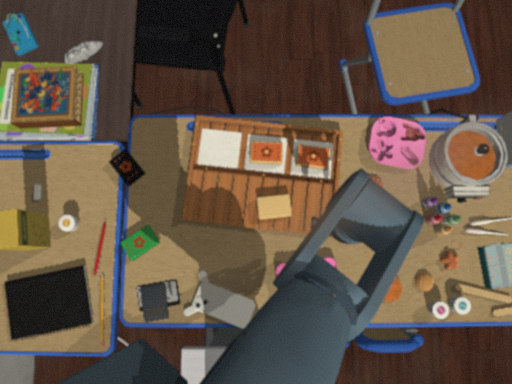

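The bar has not moved. At half opening the fingertips stand higher than the TCP, so they passed over it. From here I work with the fingers shut, where the TCP is the real tip.

```bash
python3 -m handwheel '[[-0.9,-3.7,0,0.3,-1],[-1,-3.7,0,0,-1],[0,-3.7,0,0,-1],[0,-3.8,0,0,-1],[0,0,0,0,-1],[0,0,2.5,0,-1],[0,0,2.5,0,-1],[0,0,2.5,0,-1],[0,0,0,0,-1],[0,0,0,0,-1]]' >/dev/null; python3 b.py
```

```text
t5.8 board mm [-151.  -19.] z 19.5 yaw err deg -0.26 F [-0.4 -0.5  0.3] gap -0.00
```

```bash
python3 -m handwheel '[[0,0.6,-0.3,-0.25,-1],[1,0,0,0,-1],[1,0,0,0,-1],[0.5,0,0,0,-1],[0.5,0,0,0,-1],[0.5,0,0,0,-1],[0.5,0,0,0,-1],[0.5,0,0,0,-1],[0.5,0,0,0,-1],[0.5,0,0,0,-1],[0.5,0,0,0,-1],[0.5,0,0,0,-1],[0.3,0,0,0,-1],[0,0,0,0,-1]]' >/dev/null; python3 b.py;  python3 -m handwheel '[[-2,0,0,0,-1],[-2,0,0,0,-1],[0,0,-3,0,-1],[0,4,-3,0,-1],[0,4.5,0,0,-1],[0,4.5,0,0,-1],[0,0,0,0,-1]]'>/dev/null; python3 -c "
from b import *
st();bar()"
```

```text
t7.2 board mm [-82.  -25.4] z 22.6 yaw err deg -0.03 F [-0.6  0.9 -0.4] gap 0.00
t7.8 board mm [-121.8 -160.4] z 83.7 yaw err deg -0.31 F [1.  0.9 0.2] gap 0.00
bar (board mm) ((-81.90557098388672, -35.42644119262695), (60.95928955078125, 87.75887298583984), 10.21438980102539)
```

```bash
python3 -m handwheel '[[-1,-4,0,0.3,-1],[-1.5,-4,2.5,0,-1],[0,-4,2.5,0,-1],[0,0,1,0,-1],[0,0,0,0,-1]]' >/dev/null; python3 -c "
from b import *
st();bar();p,d=shot('side');cv2.imwrite('pics/s3.png',cv2.resize(p[130:280,150:400],None,fx=3.2,fy=3.2,interpolation=cv2.INTER_CUBIC)[:,:,::-1])"
```

```text
t8.4 board mm [-149.1  -33.1] z 21.0 yaw err deg -0.13 F [-0.2 -0.1  0.7] gap -0.00
bar (board mm) ((9.825292587280273, -120.19889068603516), (20.877851486206055, 100.17363739013672), 5.821831226348877)
```

View pics/s3.png

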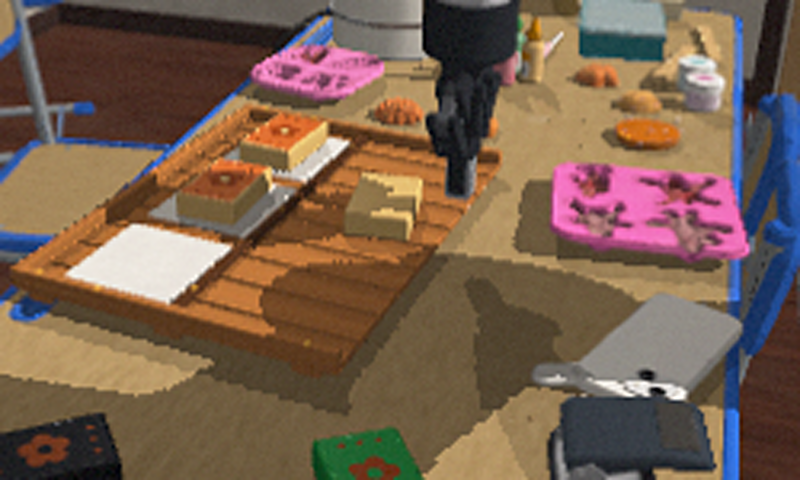

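```bash
python3 -c "
from b import *
for z in (.02,.04,.05,.06): print(z,B(pts('side',[(293.1,191.6)],z)))
p,d=camera('side'); print(d[180:196:2,288:299:2].round(3))
print('depth pt',dpts('side',[(293,189)],[d[189,293]]),'tcp',get_obs()['tcp_pos'])
for q in [(274,192),(265,200)]: x=dpts('side',[q],[d[q[1],q[0]]]);print('bar',x,B(x))
"
```

```text
0.02 [[-132.04712881  -87.15303135]]
0.04 [[-143.79237273  -47.54890081]]
0.05 [[-149.66499469  -27.74683555]]
0.06 [[-155.53761665   -7.94477028]]
[[1.111 0.941 0.943 0.938 0.947 0.958]
 [1.107 0.946 0.944 0.942 0.946 0.959]
 [1.082 0.949 0.956 0.944 0.95  1.086]
 [1.07  0.95  0.95  0.946 0.953 1.072]
 [1.056 0.951 0.955 0.949 0.956 1.056]
 [1.048 0.965 0.962 0.955 0.956 1.047]
 [1.035 0.    1.032 1.039 1.034 1.047]
 [1.03  1.025 1.026 1.025 1.034 1.055]]
depth pt [[ 0.43431044 -0.05716694  0.05937546]] tcp [ 0.43701985 -0.06931956  0.02338223]
bar [[ 0.48828232 -0.06722805  0.03714116]] [[-95.30283952 -28.5806426 ]]
bar [[ 0.50216159 -0.02749543  0.02956571]] [[-85.54141592  12.3587051 ]]
```

The side view puts the real fingertip at crop (458,197), at z≈0.05, although the TCP reads 0.022. So the tips are about 28 mm higher than reported. I'll calibrate by moving in front of the board and touching the table gently.

```bash
python3 -m handwheel '[[-2.5,0,0,0,-1],[0,0,1,0,-1],[0,0,1,0,-1],[0,0,0,0,-1],[0,0,0,0,-1]]' >/dev/null; cat >> b.py <<'E'
def tip():
    """real fingertip z: lowest side-camera depth point within the finger column"""
    o=get_obs(); p,d=camera("side"); v,u=np.mgrid[0:384,0:512]; k=d>0
    P=dpts("side",np.c_[u[k],v[k]],d[k]); q=B(P)-B(o["tcp_pos"])
    s=(abs(q[:,0])<9)&(q[:,1]>6)&(q[:,1]<22)&(P[:,2]>.02+0*P[:,2])
    print("tip z mm",np.sort(P[s,2]*1000)[:8].round(1),"reported",(o["tcp_pos"][2]*1000).round(1))
E
python3 -c "
from b import *
st();tip()"
```

```text
t9.1 board mm [-171.5  -35.5] z 2.5 yaw err deg -0.37 F [-0.3 -0.1 -0.8] gap 0.00
tip z mm [29.9 30.4 33.5 35.8 37.1 37.6 38.1 39.4] reported 2.5
```

```bash
python3 -m handwheel '[[0,0,1,0,-1],[0,0,0.7,0,-1],[0,0,0,0,-1]]' >/dev/null; python3 b.py; for i in 1 2 3 4; do python3 -m handwheel '[[0,0,0.2,0,-1],[0,0,0,0,-1]]' >/dev/null;python3 b.py; done
```

```text
t9.4 board mm [-173.1  -34.7] z -15.6 yaw err deg -0.33 F [-0.8  0.6  0.5] gap 0.00
t9.6 board mm [-172.2  -35. ] z -16.6 yaw err deg -0.33 F [-0.5 -0.1 -0. ] gap -0.00
t9.8 board mm [-172.   -35.1] z -18.5 yaw err deg -0.33 F [-0.6 -0.4 -0.2] gap -0.00
t10.0 board mm [-172.1  -35.1] z -20.5 yaw err deg -0.33 F [ 0.8 -0.2  0.9] gap 0.00
t10.2 board mm [-172.2  -35.1] z -22.6 yaw err deg -0.34 F [0.2 0.1 0.4] gap 0.00
```

```bash
for i in 1 2 3 4; do python3 -m handwheel '[[0,0,0.15,0,-1],[0,0,0,0,-1]]' >/dev/null;python3 b.py; done
```

```text
t10.4 board mm [-172.2  -35.1] z -24.1 yaw err deg -0.33 F [ 0.4 -0.3 -0.3] gap -0.00
t10.6 board mm [-171.9  -35.1] z -24.7 yaw err deg -0.32 F [-4.3  2.7 13.4] gap -0.00
t10.8 board mm [-171.9  -35.2] z -24.8 yaw err deg -0.29 F [-12.8   3.9  37.8] gap 0.00
t11.0 board mm [-171.9  -35.2] z -24.9 yaw err deg -0.26 F [-20.2   6.1  61.5] gap -0.00
```

```bash
python3 -m handwheel '[[0,0,-2.6,0,-1],[0,-1,0,-0.3,-1],[1,0,0,0,-1],[1,0,0,0,-1],[1,0,0,0,-1],[0.5,0,0,0,-1],[0.5,0,0,0,-1],[0.5,0,0,0,-1],[0.5,0,0,0,-1],[0.5,0,0,0,-1],[0.5,0,0,0,-1],[0.5,0,0,0,-1],[0.5,0,0,0,-1],[0.5,0,0,0,-1],[0.5,0,0,0,-1],[0.5,0,0,0,-1],[0.5,0,0,0,-1],[0,0,0,0,-1]]' >/dev/null; python3 b.py;  python3 -m handwheel '[[-2,0,0,0,-1],[-2,0,0,0,-1],[0,0,-3,0,-1],[0,4,-3,0,-1],[0,4.5,0,0,-1],[0,4.5,0,0,-1],[0,0,0,0,-1]]'>/dev/null; python3 -c "
from b import *
st();bar()"
```

```text
t12.8 board mm [-81.  -25.3] z -2.2 yaw err deg -0.03 F [-0.3 -0.5 -0.2] gap -0.00
t13.5 board mm [-120.9 -160.5] z 58.8 yaw err deg -0.31 F [-0.1  1.   0.2] gap -0.00
bar (board mm) ((-43.796180725097656, -41.5466423034668), (87.2872085571289, 61.63529586791992), 84.74311065673828)
```

```bash
python3 -m handwheel '[[2.4,0,0,0.3,-1],[2.5,-2,0,0,-1],[2.5,-2,0,0,-1],[0,0,2.5,0,-1],[0,0,2.5,0,-1],[0,0,1.1,0,-1],[0,0,0,0,-1]]' >/dev/null; python3 b.py
```

```text
t14.2 board mm [ -49.8 -113.7] z -5.3 yaw err deg -0.28 F [-0.1 -0.5 -1.1] gap 0.00
```

```bash
python3 -m handwheel '[[0.2,-0.5,-0.2,-0.3,-1],[0,-0.6,0,0,-1],[0,-0.6,0,0,-1],[0,-0.6,0,0,-1],[0,-0.6,0,0,-1],[0,-0.6,0,0,-1],[0,-0.6,0,0,-1],[0,-0.6,0,0,-1],[0,-0.6,0,0,-1],[0,-0.6,0,0,-1],[0,-0.6,0,0,-1],[0,-0.6,0,0,-1],[0,-0.6,0,0,-1],[0,-0.6,0,0,-1],[0,-0.6,0,0,-1],[0,-0.6,0,0,-1],[0,0,0,0,-1]]' >/dev/null; python3 -c "
from b import *
st();bar('pics/t4.png')"
```

```text
t15.9 board mm [-46.  -19.5] z -1.5 yaw err deg 0.01 F [ 0.2 -0.2 -0.4] gap -0.00
bar (board mm) ((-58.326988220214844, 22.825374603271484), (64.14642333984375, 34.14630126953125), 76.01578521728516)
```

View pics/t4.png

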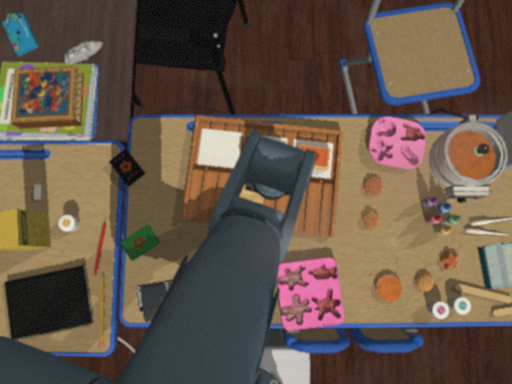

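The top view is blocked by the arm, with only a corner of the bar at (250,192) showing. I'll use the side camera's depth instead.

```bash
cat >> b.py <<'E'
def sbar(x0=-110,x1=-8,y0=-150,y1=185):
    p,d=camera("side"); v,u=np.mgrid[0:384,0:512]; k=d>0
    P=dpts("side",np.c_[u[k],v[k]],d[k]); q=B(P); h=cv2.cvtColor(p,cv2.COLOR_RGB2HSV)[k].astype(int)
    s=(q[:,0]>x0)&(q[:,0]<x1)&(q[:,1]>y0)&(q[:,1]<y1)&(P[:,2]>.032)&(P[:,2]<.042)&(h[:,0]>12)&(h[:,1]<150)&(h[:,2]>50)
    print("n",s.sum(),"z",np.median(P[s,2]).round(4),"side bar",cv2.minAreaRect(q[s].astype(np.float32)))
E
python3 -c "
from b import *
sbar()"
```

```text
n 365 z 0.0379 side bar ((-46.13408660888672, 28.840471267700195), (56.2471809387207, 102.43217468261719), 0.4021642804145813)
```

```bash
python3 -m handwheel '[[0,-0.6,0,0,-1],[0,-0.6,0,0,-1],[0,-0.6,0,0,-1],[0,-0.6,0,0,-1],[0,-0.6,0,0,-1],[0,-0.6,0,0,-1],[0,-0.6,0,0,-1],[0,-0.6,0,0,-1],[0,-0.6,0,0,-1],[0,-0.6,0,0,-1],[0,-0.6,0,0,-1],[0,-0.6,0,0,-1],[0,-0.6,0,0,-1],[0,-0.6,0,0,-1],[0,0,0,0,-1]]' >/dev/null;python3 b.py; python3 -m handwheel '[[0,1.5,0,0,-1],[-1.5,1.5,-2,0,-1],[-4,0,-3,0,-1],[-4,0,0,0,-1],[0,0,0,0,-1]]' >/dev/null; python3 -c "
from b import *
st();bar();sbar()"
```

```text
t17.6 board mm [-45.8  64.4] z -1.5 yaw err deg 0.01 F [ 0.1 -0.  -0.4] gap 0.00
t18.1 board mm [-146.5   33.4] z 47.5 yaw err deg -0.07 F [-0.9 -0.1 -0.9] gap -0.00
bar (board mm) ((-43.13294982910156, 119.7091064453125), (56.93450164794922, 86.64862060546875), 5.821249961853027)
n 441 z 0.0378 side bar ((-46.41289520263672, 121.27749633789062), (56.24188232421875, 85.8568344116211), 0.27200570702552795)
```

```bash
python3 -m handwheel '[[0,-3,0,0,-1],[0,-3,0,0,-1],[1.5,-2.6,0,0,-1],[2,0,2,0,-1],[0,0,2,0,-1],[0,0,1.2,0,-1],[0,0,0,0,-1]]' >/dev/null; python3 b.py; python3 -m handwheel '[[0.5,0,0,0,-1],[0.5,0,0,0,-1],[0.5,0,0,0,-1],[0.5,0,0,0,-1],[0.5,0,0,0,-1],[0.4,0,0,0,-1],[0,0,0,0,-1]]' >/dev/null; python3 b.py
```

```text
t18.9 board mm [-106.9  119.1] z -5.4 yaw err deg -0.06 F [-0.5 -0.6 -0.6] gap 0.00
t19.6 board mm [-75.8 119.5] z -3.2 yaw err deg -0.04 F [0.4 0.5 0.4] gap 0.00
```

```bash
python3 -m handwheel '[[0.1,0,0.2,0,-1],[0.1,0,0,0,-1],[0,0,0,0,-1]]' >/dev/null; python3 b.py; for i in 1 2 3 4; do python3 -m handwheel '[[0.15,0,0,0,-1],[0,0,0,0,-1]]' >/dev/null; python3 b.py; done; python3 -c "
from b import *
sbar()"
```

```text
t19.9 board mm [-74.9 119.6] z -5.6 yaw err deg -0.03 F [-0.  -0.2  0.2] gap 0.00
t20.1 board mm [-73.  119.6] z -5.4 yaw err deg -0.03 F [-0.  -0.   0.2] gap -0.00
t20.2 board mm [-71.3 119.6] z -5.3 yaw err deg -0.03 F [ 0.  -0.6  0.2] gap 0.00
t20.4 board mm [-69.9 119.6] z -5.3 yaw err deg -0.04 F [ 0.   0.5 -0.2] gap -0.00
t20.6 board mm [-69.5 119.7] z -5.6 yaw err deg -0.03 F [-3.9  1.2  3. ] gap -0.00
n 325 z 0.0379 side bar ((-44.027645111083984, 123.48294067382812), (81.40729522705078, 71.57250213623047), 87.17774963378906)
```

```bash
python3 -m handwheel '[[0.1,0,0,0,-1],[0,0,0,0,-1],[0,0,-0.2,0,-1],[0,0,-0.2,0,-1],[0,0,-0.2,0,-1],[0,0,-0.2,0,-1],[0,0,0,0,-1]]' >/dev/null; cat >> b.py <<'E'
def prof(y0=80,y1=165):
    """side-camera profile of the bar: cream/terracotta points above floor, in board x,z"""
    p,d=camera("side"); v,u=np.mgrid[0:384,0:512]; k=d>0
    P=dpts("side",np.c_[u[k],v[k]],d[k]); q=B(P); h=cv2.cvtColor(p,cv2.COLOR_RGB2HSV)[k].astype(int)
    s=(q[:,0]>-110)&(q[:,0]<125)&(q[:,1]>150)&(q[:,1]<172)&(P[:,2]>.019)&(P[:,2]<.11)&(h[:,2]>40)
    r=np.c_[q[s,0],P[s,2]*1000]
    if len(r)>5: print("end face n",len(r),"y",np.median(q[s,1]).round(1),cv2.minAreaRect(r.astype(np.float32)))
E
python3 -c "
from b import *
st();prof()"
```

```text
t21.4 board mm [-68.1 119.7] z 2.7 yaw err deg -0.03 F [-5.5  1.9  0.1] gap 0.00
end face n 265 y 160.9 ((-48.06092071533203, 54.70790481567383), (50.12541961669922, 123.06658172607422), 40.50244140625)
```

```bash
cat >> b.py <<'E'
def prof():
    p,d=camera("side"); v,u=np.mgrid[0:384,0:512]; k=d>0
    P=dpts("side",np.c_[u[k],v[k]],d[k]); q=B(P); h=cv2.cvtColor(p,cv2.COLOR_RGB2HSV)[k].astype(int)
    s=(q[:,0]>-110)&(q[:,0]<125)&(q[:,1]>70)&(q[:,1]<175)&(P[:,2]>.017)&(P[:,2]<.10)&(h[:,1]>55)&(h[:,2]>60)
    s&=~((q[:,0]>4)&(P[:,2]<.02))
    A=np.c_[q,P[:,2:]*1000][s]; e=A[A[:,1]>153]
    for n,r in(("all",A),("end",e)):
        if len(r)>5: print(n,len(r),"x,y,z pct5",np.percentile(r,5,0).round(0),"95",np.percentile(r,95,0).round(0))
    for x in range(-70,90,10):
        t=A[(A[:,0]>=x)&(A[:,0]<x+10)]
        if len(t)>3: print(x,"zmax %.0f zmin %.0f n%d"%(np.percentile(t[:,2],95),np.percentile(t[:,2],5),len(t)),end="; ")
    print()
    cv2.imwrite("pics/p%.1f.png"%get_obs()["t"],cv2.resize(p[140:240,150:315],None,fx=4.8,fy=4.8)[:,:,::-1])
E
python3 -c "
from b import *
st();prof()"; ls pics
```

```text
t21.4 board mm [-68.1 119.6] z 2.6 yaw err deg -0.03 F [-5.5  1.5  0.8] gap -0.00
all 551 x,y,z pct5 [-82.  90.  17.] 95 [ -4. 163.  45.]
end 217 x,y,z pct5 [-56. 155.  19.] 95 [ -2. 166.  44.]
-70 zmax 76 zmin 17 n14; -60 zmax 46 zmin 18 n108; -50 zmax 46 zmin 25 n71; -40 zmax 44 zmin 25 n78; -30 zmax 43 zmin 23 n79; -20 zmax 42 zmin 24 n77; -10 zmax 40 zmin 22 n72; 0 zmax 30 zmin 21 n9; 
c1.png
p21.5.png
s1.png
s3.png
side0.png
t2.png
t4.png
top0.png
```

```bash
for i in 1 2; do python3 -m handwheel '[[0,0,-0.25,0,-1],[0.05,0,-0.25,0,-1],[0.05,0,-0.25,0,-1],[0,0,0,0,-1]]' >/dev/null; python3 b.py; done; python3 -c "
from b import *
prof()"
```

```text
t21.9 board mm [-65.9 119.5] z 10.9 yaw err deg -0.04 F [-2.4  1.6 -0.2] gap -0.00
t22.3 board mm [-64.9 119.5] z 18.3 yaw err deg -0.04 F [-0.9 -0.7 -0.6] gap -0.00
all 545 x,y,z pct5 [-78.  89.  17.] 95 [ -3. 163.  48.]
end 220 x,y,z pct5 [-55. 155.  18.] 95 [ -0. 164.  47.]
-70 zmax 18 zmin 17 n9; -60 zmax 49 zmin 17 n110; -50 zmax 49 zmin 27 n73; -40 zmax 47 zmin 27 n71; -30 zmax 45 zmin 28 n83; -20 zmax 43 zmin 24 n76; -10 zmax 40 zmin 20 n73; 0 zmax 37 zmin 22 n15;
```

The top face runs from z≈40 at x=−5 to 49 at x=−55, about 13° of tilt. The tip is slipping up the face because the preload fell, so I'll restart lower with more push.

```bash
python3 -m handwheel '[[-1.2,0,0,0,-1],[0,0,1.3,0,-1],[0,0,1.25,0,-1],[0,0,0,0,-1],[0.5,0,0,0,-1],[0.5,0,0,0,-1],[0,0,0,0,-1]]' >/dev/null; python3 b.py;  python3 -m handwheel '[[0.2,0,0,0,-1],[0,0,0,0,-1]]' >/dev/null; python3 -c "
from b import *
st();prof()"
```

```text
t23.1 board mm [-69.5 119.6] z -8.6 yaw err deg -0.03 F [-6.6 -0.3  3.4] gap 0.00
t23.2 board mm [-69.6 119.6] z -8.8 yaw err deg -0.01 F [-13.4   0.6   7.3] gap 0.00
all 538 x,y,z pct5 [-80.  97.  17.] 95 [ -6. 163.  39.]
end 226 x,y,z pct5 [-57. 154.  17.] 95 [ -3. 166.  39.]
-70 zmax 38 zmin 17 n10; -60 zmax 39 zmin 18 n104; -50 zmax 39 zmin 22 n77; -40 zmax 39 zmin 20 n78; -30 zmax 39 zmin 21 n75; -20 zmax 39 zmin 20 n87; -10 zmax 39 zmin 20 n60; 0 zmax 23 zmin 21 n7;
```

```bash
for i in 1 2 3; do python3 -m handwheel '[[0.05,0,-0.25,0,-1],[0.1,0,-0.25,0,-1],[0.1,0,-0.25,0,-1]]' >/dev/null; python3 b.py; done; python3 -c "
from b import *
prof()"
```

```text
t23.6 board mm [-69.  119.6] z -2.6 yaw err deg -0.01 F [-13.9   1.6   1.3] gap -0.00
t23.9 board mm [-67.7 119.6] z 4.6 yaw err deg 0.00 F [-16.9   0.4   3.6] gap 0.01
t24.2 board mm [-65.2 119.6] z 12.2 yaw err deg 0.01 F [-18.   -0.1   6.2] gap -0.00
all 504 x,y,z pct5 [-83.  92.  17.] 95 [ -1. 163.  56.]
end 219 x,y,z pct5 [-53. 154.  18.] 95 [  1. 165.  53.]
-70 zmax 40 zmin 17 n9; -60 zmax 56 zmin 17 n71; -50 zmax 57 zmin 35 n87; -40 zmax 54 zmin 32 n69; -30 zmax 50 zmin 26 n74; -20 zmax 47 zmin 25 n67; -10 zmax 43 zmin 20 n69; 0 zmax 39 zmin 21 n19;
```

```bash
for i in 1 2 3; do python3 -m handwheel '[[0.1,0,-0.25,0,-1],[0.1,0,-0.25,0,-1],[0.15,0,-0.25,0,-1]]' >/dev/null; python3 b.py; done; python3 -c "
from b import *
prof()"
```

```text
t24.6 board mm [-61.2 119.6] z 20.3 yaw err deg 0.01 F [-18.3   0.9   9.1] gap -0.01
t24.9 board mm [-55.2 119.5] z 29.0 yaw err deg 0.00 F [-13.5   0.6  11.4] gap 0.00
t25.1 board mm [-47.5 119.5] z 37.4 yaw err deg -0.03 F [-1.  -0.2  0.2] gap -0.00
all 413 x,y,z pct5 [-81.  90.  17.] 95 [  0. 164.  74.]
end 205 x,y,z pct5 [-36. 155.  18.] 95 [  4. 169.  71.]
-70 zmax 18 zmin 17 n11; -60 zmax 68 zmin 17 n10; -50 zmax 18 zmin 17 n12; -40 zmax 70 zmin 17 n84; -30 zmax 75 zmin 17 n119; -20 zmax 66 zmin 17 n79; -10 zmax 52 zmin 18 n47; 0 zmax 40 zmin 20 n24;
```

```bash
ls pics | grep p2
```

```text
p21.5.png
p22.4.png
p23.3.png
p24.2.png
p25.2.png
```

View pics/p25.2.png

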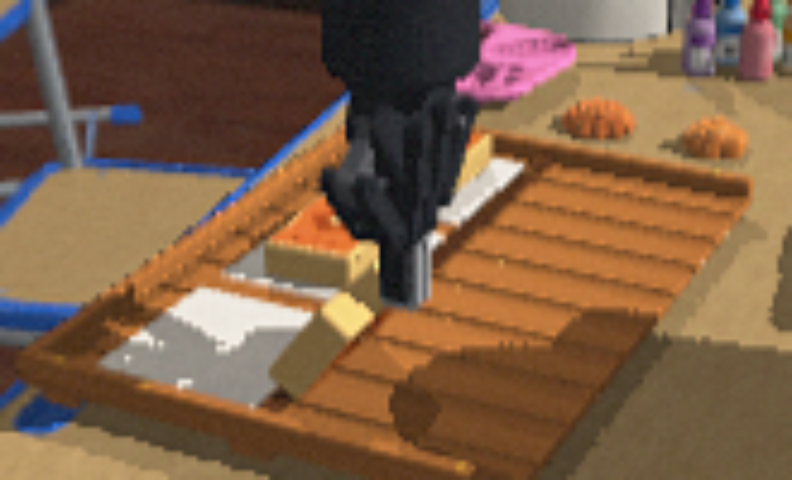

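The bar leans at about 50–55° on the batten, with its raised edge at about (350,300) and the fingertip at (405,305) just behind it. Next I drop the tip below the edge and push forward.

```bash
python3 -m handwheel '[[0.3,0,0.5,0,-1],[0.4,0,0.5,0,-1],[0.5,0,0.2,0,-1],[0.5,0,0,0,-1]]' >/dev/null; python3 -c "
from b import *
st();prof()"
```

```text
t25.6 board mm [-62.9 119.7] z 17.2 yaw err deg 0.17 F [-95.1   2.7  47. ] gap 0.00
all 469 x,y,z pct5 [-93.  94.  17.] 95 [  0. 164.  60.]
end 212 x,y,z pct5 [-56. 156.  17.] 95 [  1. 167.  57.]
-70 zmax 18 zmin 17 n10; -60 zmax 66 zmin 17 n29; -50 zmax 61 zmin 18 n110; -40 zmax 60 zmin 17 n62; -30 zmax 55 zmin 17 n66; -20 zmax 50 zmin 24 n68; -10 zmax 44 zmin 21 n57; 0 zmax 40 zmin 22 n25;
```

```bash
python3 -m handwheel '[[-1.2,0,0,0,-1],[-1.2,0,0,0,-1]]' >/dev/null; python3 -c "
from b import *
st();prof()"
```

```text
t25.9 board mm [-61.7 119.7] z 22.0 yaw err deg 0.02 F [1.3 0.4 0.4] gap -0.00
all 456 x,y,z pct5 [-85.  91.  17.] 95 [  0. 164.  63.]
end 221 x,y,z pct5 [-63. 155.  17.] 95 [  1. 167.  59.]
-70 zmax 18 zmin 17 n7; -60 zmax 52 zmin 17 n22; -50 zmax 63 zmin 42 n106; -40 zmax 63 zmin 18 n73; -30 zmax 58 zmin 17 n64; -20 zmax 52 zmin 24 n63; -10 zmax 46 zmin 20 n58; 0 zmax 39 zmin 21 n23;
```

```bash
python3 -m handwheel '[[0.4,0,0,0,-1],[0.2,0,-0.2,0,-1],[0.2,0,-0.25,0,-1],[0.2,0,-0.25,0,-1]]' >/dev/null; python3 -c "
from b import *
st();prof()"
```

```text
t26.3 board mm [-53.8 119.9] z 30.6 yaw err deg 0.04 F [-31.2   1.7  27.8] gap 0.00
all 425 x,y,z pct5 [-87.  95.  17.] 95 [  0. 164.  64.]
end 216 x,y,z pct5 [-49. 155.  17.] 95 [  1. 165.  61.]
-70 zmax 85 zmin 17 n7; -60 zmax 18 zmin 17 n12; -50 zmax 62 zmin 18 n99; -40 zmax 65 zmin 17 n74; -30 zmax 60 zmin 17 n62; -20 zmax 53 zmin 17 n60; -10 zmax 46 zmin 20 n52; 0 zmax 39 zmin 21 n22;
```

```bash
python3 -m handwheel '[[-0.3,0,-0.2,0,-1],[0,0,-0.3,0,-1]]' >/dev/null; python3 -c "
from b import *
st()"; python3 -m handwheel '[[0.1,0,-0.3,0,-1],[0.1,0,-0.2,0,-1]]' >/dev/null; python3 -c "
from b import *
st();prof()"
```

```text
t26.6 board mm [-48.5 119.8] z 37.0 yaw err deg -0.02 F [-0.5 -0.1  0.7] gap -0.00
t26.8 board mm [-44.6 119.5] z 42.6 yaw err deg -0.04 F [ 0.5 -1.  -0.6] gap 0.01
all 608 x,y,z pct5 [-64.  87.  17.] 95 [ -4. 163.  52.]
end 221 x,y,z pct5 [-56. 155.  18.] 95 [ -2. 165.  50.]
-70 zmax 18 zmin 17 n5; -60 zmax 53 zmin 35 n178; -50 zmax 52 zmin 17 n93; -40 zmax 49 zmin 26 n85; -30 zmax 46 zmin 26 n72; -20 zmax 44 zmin 22 n75; -10 zmax 41 zmin 23 n61; 0 zmax 23 zmin 21 n11;
```

The bar slipped back down flat. I'll repeat the stroke that worked, but run the end of the arc straight through without pausing.

```bash
python3 -m handwheel '[[-2,0,0,0,-1],[-2,0,0,0,-1],[0,0,2,0,-1],[0,0,2,0,-1],[0,0,1.0,0,-1],[0,0,0,0,-1]]' >/dev/null; python3 -c "
from b import *
st();prof()"
```

```text
t27.4 board mm [-86.6 119.5] z -9.3 yaw err deg -0.05 F [-1.   0.3  0. ] gap 0.00
all 612 x,y,z pct5 [-80.  93.  17.] 95 [ -9. 163.  39.]
end 230 x,y,z pct5 [-67. 155.  17.] 95 [ -4. 167.  38.]
-70 zmax 37 zmin 17 n97; -60 zmax 39 zmin 19 n85; -50 zmax 39 zmin 19 n85; -40 zmax 39 zmin 20 n85; -30 zmax 39 zmin 21 n93; -20 zmax 39 zmin 22 n91; -10 zmax 38 zmin 20 n23; 0 zmax 22 zmin 20 n16;
```

```bash
python3 -m handwheel '[[0.6,0,0,0,-1],[0.5,0,0,0,-1],[0.5,0,0,0,-1],[0.3,0,0,0,-1],[0,0,0,0,-1]]' >/dev/null; python3 -c "
from b import *
st()"
```

```text
t27.9 board mm [-69.5 119.7] z -8.3 yaw err deg -0.02 F [-10.8   0.7   6.8] gap 0.00
```

```bash
python3 -m handwheel '[[0.05,0,-0.25,0,-1],[0.1,0,-0.25,0,-1],[0.1,0,-0.25,0,-1],[0.05,0,-0.25,0,-1],[0.1,0,-0.25,0,-1],[0.1,0,-0.25,0,-1]]' >/dev/null; python3 b.py; python3 -m handwheel '[[0.05,0,-0.25,0,-1],[0.1,0,-0.25,0,-1],[0.1,0,-0.25,0,-1]]' >/dev/null; python3 b.py; python3 -m handwheel '[[0.1,0,-0.25,0,-1],[0.1,0,-0.25,0,-1],[0.15,0,-0.25,0,-1]]' >/dev/null; python3 b.py
```

```text
t28.6 board mm [-67.5 119.7] z 5.2 yaw err deg 0.00 F [-15.2   1.1   3.9] gap -0.00
t28.9 board mm [-64.9 119.7] z 12.9 yaw err deg 0.00 F [-15.5   1.3   4.5] gap -0.00
t29.1 board mm [-60.9 119.7] z 20.9 yaw err deg 0.00 F [-16.2   0.3   8.1] gap -0.00
```

```bash
for i in 1 2; do python3 -m handwheel '[[0.15,0,-0.25,0,-1]]' >/dev/null; python3 b.py; done; python3 -m handwheel '[[0.2,0,-0.25,0,-1]]' >/dev/null; python3 b.py;
```

```text
t29.2 board mm [-59.1 119.7] z 23.7 yaw err deg 0.01 F [-15.1   0.4   9.8] gap -0.00
t29.4 board mm [-57.2 119.6] z 26.4 yaw err deg 0.00 F [-13.5  -0.2  11.1] gap -0.00
t29.4 board mm [-54.9 119.6] z 29.2 yaw err deg 0.00 F [-14.8   1.3  12.5] gap -0.00
```

```bash
python3 -m handwheel '[[0.3,0,-0.25,0,-1]]' >/dev/null; python3 b.py; python3 -m handwheel '[[0.4,0,-0.25,0,-1]]' >/dev/null; python3 b.py;  python3 -c "
from b import *
prof()"
```

```text
t29.6 board mm [-52.3 119.6] z 31.9 yaw err deg 0.01 F [-19.8   0.2  16.9] gap -0.00
t29.6 board mm [-49.2 119.6] z 34.8 yaw err deg 0.02 F [-25.7  -0.1  27.5] gap 0.00
all 403 x,y,z pct5 [-90.  94.  17.] 95 [  1. 165.  73.]
end 208 x,y,z pct5 [-43. 156.  17.] 95 [  3. 168.  70.]
-70 zmax 18 zmin 17 n16; -60 zmax 18 zmin 17 n10; -50 zmax 97 zmin 17 n12; -40 zmax 71 zmin 18 n101; -30 zmax 74 zmin 17 n93; -20 zmax 62 zmin 17 n57; -10 zmax 49 zmin 17 n51; 0 zmax 39 zmin 21 n22;
```

```bash
for i in 1 2 3; do python3 -m handwheel '[[0.25,0,-0.25,0,-1]]' >/dev/null; python3 b.py; done;  python3 -c "
from b import *
prof()"
```

```text
t29.8 board mm [-45.6 119.6] z 37.9 yaw err deg 0.02 F [-19.1  -0.   21. ] gap -0.00
t29.9 board mm [-41.2 119.5] z 41.2 yaw err deg 0.02 F [-12.5  -1.1  19.4] gap 0.00
t30.0 board mm [-36.6 119.5] z 44.1 yaw err deg -0.00 F [-6.5 -0.9 12.3] gap 0.00
all 495 x,y,z pct5 [-86.  88.  17.] 95 [  2. 163.  78.]
end 218 x,y,z pct5 [-29. 155.  17.] 95 [  5. 168.  75.]
-70 zmax 18 zmin 17 n10; -60 zmax 18 zmin 17 n6; -50 zmax 18 zmin 17 n8; -40 zmax 18 zmin 17 n12; -30 zmax 74 zmin 17 n120; -20 zmax 78 zmin 26 n183; -10 zmax 71 zmin 21 n78; 0 zmax 49 zmin 21 n32;
```

```bash
for i in 1 2 3; do python3 -m handwheel '[[0.4,0,-0.12,0,-1]]' >/dev/null; python3 b.py; done;  python3 -c "
from b import *
prof()"
```

```text
t30.1 board mm [-31.8 119.4] z 46.1 yaw err deg -0.00 F [-11.   -1.1  24.2] gap 0.00
t30.2 board mm [-26.4 119.4] z 48.2 yaw err deg -0.01 F [-6.8 -1.3 21.6] gap -0.00
t30.4 board mm [-21.1 119.3] z 49.8 yaw err deg -0.02 F [-3.7 -1.2 16.4] gap 0.00
all 601 x,y,z pct5 [-75.  88.  17.] 95 [  6. 163.  79.]
end 227 x,y,z pct5 [-27. 155.  17.] 95 [  9. 168.  77.]
-70 zmax 18 zmin 17 n11; -60 zmax 18 zmin 17 n13; -50 zmax 18 zmin 17 n11; -40 zmax 18 zmin 17 n8; -30 zmax 53 zmin 17 n9; -20 zmax 77 zmin 30 n201; -10 zmax 79 zmin 20 n200; 0 zmax 79 zmin 22 n105; 10 zmax 49 zmin 28 n6;
```

The bar stands nearly upright with the fingertip on its top edge. I'll lift off and check that it keeps standing.

```bash
python3 -m handwheel '[[0,0,-0.5,0,-1]]' >/dev/null; python3 -c "
from b import *
st();prof()"; python3 -m handwheel '[[0,0,-1,0,-1],[0,0,-0.5,0,-1]]' >/dev/null; python3 -c "
from b import *
st();prof()"
```

```text
t30.5 board mm [-22.2 119.4] z 52.5 yaw err deg -0.04 F [ 0.1 -0.1 -0.9] gap 0.00
all 618 x,y,z pct5 [-72.  87.  17.] 95 [  7. 164.  79.]
end 237 x,y,z pct5 [-38. 155.  17.] 95 [  9. 168.  77.]
-70 zmax 18 zmin 17 n12; -60 zmax 18 zmin 17 n14; -50 zmax 18 zmin 17 n9; -40 zmax 62 zmin 17 n7; -30 zmax 37 zmin 17 n15; -20 zmax 76 zmin 25 n169; -10 zmax 78 zmin 22 n235; 0 zmax 79 zmin 23 n117; 10 zmax 52 zmin 28 n6; 
t30.8 board mm [-23.9 119.6] z 66.5 yaw err deg -0.03 F [-0.1 -0.5  0.8] gap 0.00
all 837 x,y,z pct5 [-75.  83.  17.] 95 [ 34. 163.  69.]
end 237 x,y,z pct5 [-42. 155.  17.] 95 [ 40. 170.  66.]
-70 zmax 18 zmin 17 n8; -60 zmax 18 zmin 17 n10; -50 zmax 18 zmin 17 n13; -40 zmax 18 zmin 17 n12; -30 zmax 18 zmin 17 n13; -20 zmax 77 zmin 17 n6; -10 zmax 36 zmin 18 n98; 0 zmax 46 zmin 21 n196; 10 zmax 57 zmin 28 n165; 20 zmax 68 zmin 40 n169; 30 zmax 71 zmin 45 n89; 40 zmax 62 zmin 52 n11;
```

```bash
python3 -m handwheel '[[-1,0,-1,0,-1],[-1,0,0,0,-1],[-2,0,0,0,-1],[0,0,0,0,-1]]' >/dev/null; python3 -c "
from b import *
st();prof()"
```

```text
t31.2 board mm [-67.  119.8] z 74.8 yaw err deg -0.00 F [0.1 0.3 0.3] gap -0.00
all 740 x,y,z pct5 [-66.  83.  17.] 95 [ 66. 163.  39.]
end 206 x,y,z pct5 [-43. 154.  17.] 95 [ 68. 167.  39.]
-70 zmax 18 zmin 17 n6; -60 zmax 18 zmin 17 n6; -50 zmax 18 zmin 17 n13; -40 zmax 18 zmin 17 n4; -30 zmax 18 zmin 17 n9; -20 zmax 18 zmin 17 n13; -10 zmax 23 zmin 17 n57; 0 zmax 23 zmin 21 n49; 10 zmax 38 zmin 22 n136; 20 zmax 39 zmin 23 n86; 30 zmax 40 zmin 24 n84; 40 zmax 39 zmin 22 n82; 50 zmax 40 zmin 25 n83; 60 zmax 40 zmin 23 n71; 70 zmax 38 zmin 32 n5;
```

The bar has fallen over and lies beyond the batten at x≈12–69. I'll retreat and verify.

```bash
python3 -m handwheel '[[-3,0,-3,0,-1],[-4,3,-3,0,-1],[-3,4,-2,0,-1],[0,4.5,0,0,-1],[0,4.5,0,0,-1],[0,4.5,0,0,-1],[0,4.5,0,0,-1],[0,4.5,0,0,-1],[0,4.5,0,0,-1],[0,0,0,0,-1]]' >/dev/null; python3 - <<'E'
from b import *
st(); p,d=shot("top"); P,_=shot("side")
im=np.vstack([cv2.resize(p[110:240,175:345],(640,300)),cv2.resize(P[150:250,150:320],(640,300))]);cv2.imwrite("pics/end.png",im[:,:,::-1])
h=cv2.cvtColor(p,cv2.COLOR_RGB2HSV).astype(int)
m=((h[...,0]<12)&(h[...,1]>175)&(h[...,2]>100)).astype(np.uint8)[115:200,190:345]
for c in cv2.findContours(m,cv2.RETR_EXTERNAL,cv2.CHAIN_APPROX_NONE)[0]:
    if cv2.contourArea(c)>150: print(cv2.minAreaRect(B(pts("top",c.reshape(-1,2)+[190,115],.036)).astype(np.float32)))
prof()
E
```

```text
t32.2 board mm [-155.8 -219.1] z 150.6 yaw err deg -0.35 F [ 1.1 -0.3 -0.4] gap -0.00
((58.41733169555664, -122.63059997558594), (71.20834350585938, 42.48482131958008), 88.00111389160156)
((43.72875213623047, 119.15062713623047), (69.820068359375, 42.38106918334961), 89.60429382324219)
((57.958988189697266, -1.2230606079101562), (41.60197830200195, 71.28817749023438), 3.215608835220337)
all 736 x,y,z pct5 [-65.  84.  17.] 95 [ 65. 163.  39.]
end 214 x,y,z pct5 [-49. 154.  17.] 95 [ 66. 169.  39.]
-70 zmax 18 zmin 17 n8; -60 zmax 18 zmin 17 n8; -50 zmax 18 zmin 17 n6; -40 zmax 18 zmin 17 n7; -30 zmax 18 zmin 17 n11; -20 zmax 18 zmin 17 n7; -10 zmax 23 zmin 17 n50; 0 zmax 23 zmin 20 n55; 10 zmax 39 zmin 21 n141; 20 zmax 40 zmin 23 n88; 30 zmax 40 zmin 26 n85; 40 zmax 40 zmin 24 n75; 50 zmax 40 zmin 24 n83; 60 zmax 39 zmin 24 n72; 70 zmax 38 zmin 32 n5;
```

View pics/end.png

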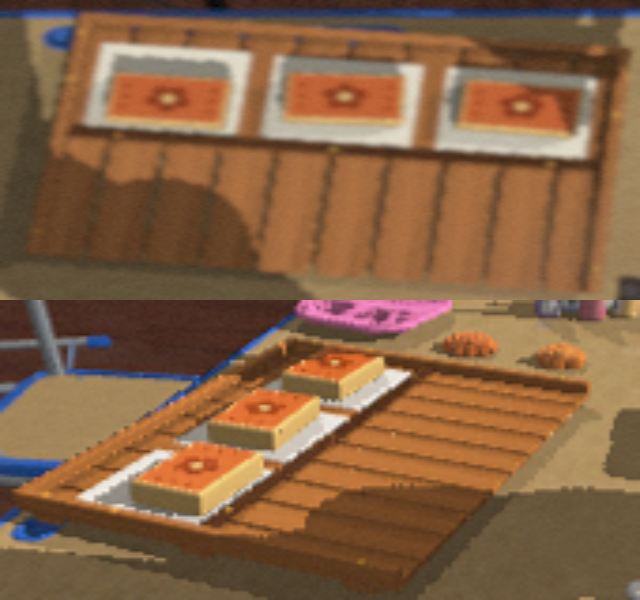

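The picture shows all three bars stamped side up. The turned one, at (168,98) in the top half, lies flat on its parchment at board (44,119) mm, clear of the batten and its neighbours.

```bash
python3 -c "
from rig import *
print(hand_in())"
```

```text
the job is handed in; nothing more can be done
None
```

The bar is turned and handed in at about 32 s: it lies flat and stamped side up on the bare parchment, about 3 mm sideways of its middle and clear of both turned bars. One doubt: the fingertips really stood about 24.5 mm above the reported TCP, so before I found that out two early passes went over the bar without touching it. By the raw TCP reading, the first put the grasp point 29 mm over the stamped face (limit 30 mm) and the second was lower still, which would break the no-grasp rule if that reading is what is judged; the job's verdict was not shown.

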